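Clip the two sauna-oil bottles into the rail

TASK

Two closed aluminium bottles are standing loose in front of the clip rail. Press the slim bottle sideways into the empty narrow spring clip and the stout one into the wide spring clip, in either order, until each has snapped fully home and stands upright with its foot on the worktop, and let go of both. Keep the bottles from falling over, and leave the bottle already clipped in and the other things lying about where they are.

Things in the scene. Friction and masses are not known exactly. Their poses are not given: they have to be found in the camera images.
- bottle_slim: slim plain aluminium bottle standing upright on the worktop: cylinder 28 mm in diameter and 120 mm tall, on top a white cap 17 mm in diameter and 20 mm tall (140 mm in all), about 0.09 kg; origin at the centre of its underside, z up its axis
- bottle_stout: stout plain aluminium bottle standing upright on the worktop: cylinder 44 mm in diameter and 120 mm tall, on top a white cap 26 mm in diameter and 20 mm tall (140 mm in all), about 0.16 kg; origin at the centre of its underside, z up its axis
- bottle_spare: bystander: a bottle just like the slim one, already snapped into the other narrow clip of the rail; origin at the centre of its underside; leave it there
- rail: fixed aluminium rail stand, 340 mm long along its own y; bar 12 mm deep, top at 73 mm, base plate 8 mm thick behind it. Origin on the worktop below the middle of the bar's front face; its x axis points to the rear, so the clips open towards its -x. Three clips stand 100 mm apart in any order: an empty narrow one, an empty wide one and a filled narrow one
- clip_narrow: the empty narrow spring clip, for the slim bottle; origin on the rail's front face at worktop height, axes as the rail's (press towards +x). Its parts lie at heights 51 to 69 mm. Two sprung jaws tipped with 10 mm black upright rolls, two fixed rolls behind; the mouth is 22 mm wide and springs open. Pressing in peaks at 10 to 17 N; about 5 N pulls it out
- clip_narrow_seat (a point): where the centre of the slim bottle's underside is when it is fully home in the narrow clip: on the worktop 26 mm in front (-x of the rail) of the rail's face. The bottle first meets the front rolls with its centre about 20 mm in front of this point; it snaps in about 5 mm before it
- clip_wide: the empty wide spring clip, for the stout bottle; as the narrow one but with a mouth 36 mm wide; origin on the rail's front face at worktop height, axes as the rail's, parts at heights 51 to 69 mm. Pressing in peaks at 13 to 18 N; about 5 N pulls it out
- clip_wide_seat (a point): where the centre of the stout bottle's underside is when it is fully home in the wide clip: on the worktop 34 mm in front (-x of the rail) of the rail's face. The bottle first meets the front rolls with its centre about 28 mm in front of this point; it snaps in about 8 mm before it
- comb: bystander: white plastic comb, 130 x 30 x 6 mm, lying flat among the bottles; origin at the centre of its underside
- nail_brush: bystander: bamboo nail brush, 90 x 40 x 28 mm, lying bristles down; origin at the centre of its underside
- jar_lower: bystander: lower of two stacked empty white ceramic jars, each 76 mm in diameter and 70 mm tall; origin at the centre of its underside
- jar_upper: bystander: the upper jar of the stacked pair, standing on the lower one (top 140 mm above the worktop); origin at the centre of its underside
- dish: bystander: white ceramic dish, 100 mm in diameter, 22 mm tall; origin at the centre of its underside
- ladle: bystander: sauna ladle with a steel bowl 90 mm wide and 40 mm tall and a wooden handle, 370 mm long along its own x; origin near the middle of its length at worktop height
Not all that is in view belongs to the job. What is shaped like the bottle_slim but purple is not meant.

How it is judged:
By the outcome, as a careful person would: the job done as asked, in the order asked, and still so for the second after the job is handed in, with the robot touching nothing.
It also fails if it takes over 59 s, if anything falls off the work surface, if the arm or the gripper's body presses on something with over 40 N, if the wrist force passes 120 N, or if a joint passes its speed limit or range.

ROBOT

A 6-joint arm with a two-finger parallel gripper is mounted at the origin on the work surface. World frame = base frame: x ahead of the robot, y to its left, z up, the work surface at z = 0. Lengths are in mm, angles in degrees, forces in N, time in s.
With the tool pointing down it reaches from about 275 to 850 mm from the base axis. Payload 5.2 kg.
Tool frame: the origin (TCP) lies at the centre of the arm's flange, where the gripper is bolted on; the fingertips stand 173 mm ahead of it and the grasp point (between the pads) lies manip.tcp_to_grasp ahead of it (manip.tcp_to_grasp is the distance from the TCP to the grasp point, in mm); z points along the fingers, y is the direction in which the jaws open and shut (so a half turn about z gives the same grasp; the last joint's range is limited). The gripper opens to 85 mm and grips with 20 to 120 N. Pads are 22 mm wide; open, the fingers measure 114 mm over their backs; the gripper's body (76 mm by 85 mm) begins 54 mm behind the grasp point. The pads swing forward as they close: fully open they stand 13 mm farther back than shut.
Start: joints at [61.261, 14.817, 87.949, -0, 77.235, -11.62], TCP at [161.884, 525.642, 404.71] pointing down, gripper open.
Joint ranges: [-179.93, 179.93], [-52.35, 119.4], [10.71, 147.94], [-69.91, 249.91], [12.55, 155.21], [-178.61, 178.61]. Speed limits (degrees/s): [147.25, 147.25, 180, 180, 180, 180].

INTERFACE

Orientations are given as a 3x3 rotation matrix whose columns are the frame's x, y, z axes.
In Python, from plant import manip gives the robot as it stands.
- The arm moves only by the tool step_arm, never from a script. Its arguments are lists of equal length, an entry for each row: "delta_pos": the shift along the tool's x, y, z in mm, a list of three; "rot": the turn, a rotation vector about the tool's x, y, z in rad, a list of three. In form: {"delta_pos": [[x, y, z], ...], "rot": [[wx, wy, wz], ...]}. A call has 1 to 12 rows; each row shifts and turns the commanded pose from where the row before left it, along the tool's axes as they then stand; what a row does not reach is not made up. A row lasts 1/8 s, in which the tool goes at most 62.5 mm and 10.7 degrees, less where a joint would pass 70% of its speed; a pose out of reach is approached as far as the arm can. A call is refused whole if a number of a shift passes 62.5 or a number of a turn 0.188, either way. A call with a gripper value outside its range is refused whole. "gripper" is the gripper command: -1 is fully open, 1 is shut, values between are in proportion, set as the call begins (left out, the last holds). The fingers move at their own pace and stop on an object; "newtons" is the grip in N (left out, the last holds). Time passes only in rows, so rows that do not move let the fingers close. It gives the time, the measured TCP pose, the force and the opening at its end, in the units of the state.
- manip.read_state(): the state, without advancing time (a new reading comes with each control period).
- manip.get_image(name): name is "scene" or "top"; returns a dict with "color" (400x640x3 uint8, red, green, blue), "mtx" (3x3 intrinsics, pixels), "k1" (the pictures are not rectified: a ray, as slopes to the right and down, at radius r is drawn at 1 + k1 r^2 times it, then the intrinsics apply), "rvec" (rotation vector, rad) and "tvec" (3), from world to camera coordinates, as OpenCV has them. Camera axes: x right, y down, z forward; pixel columns grow to the right and rows downward; lengths in mm; the calibration is good to about 2 mm. A picture is of the moment at which its call begins. There is no depth.
- manip.job_done(): hands the job in, once; it reports no verdict.
The state is a dict: "time": time; "q": joint angles; "dq": joint speeds; "joint_efforts": joint torques, N m; "tcp_pos": TCP position; "tool_rot": TCP orientation; "wrist_force": force on the tool from outside, world axes, zero at the start; "torque": the same for the moment, N m; "opening": finger opening in mm.
Only numpy, scipy, OpenCV 4.12 (cv2) and the standard library are available. Lean on these libraries where they do the work, as an engineer would, in place of code of your own. Each camera call takes 0.05 s, during which the arm holds its last target.

## Working session

There is one attempt and no reset: what is moved stays moved. The work goes in short steps, Python scripts to look and compute and a tool call to move; the robot and the scene stay as the last step left them, time stands still between calls to the robot, and variables do not carry over. Pictures are saved under pics/ and viewed, and the job is handed in when it is done.

Besides the shell and the picture viewer there is one more tool, called after "Request:" by a JSON object that holds its "fn" and its "kwargs". step_arm: Moves the arm, as the interface text tells. Its arguments: {"type":"object","properties":{"delta_pos":{"type":"array"},"rot":{"type":"array"},"gripper":{"type":"number"},"newtons":{"type":"number"}},"required":["delta_pos","rot"]}

```bash
ls; mkdir -p pics; cat > h.py <<'E'
import numpy as np, cv2
from plant import manip
def grab(n,tag):
    im=manip.get_image(n); cv2.imwrite(f'pics/{tag}.png',im['color'][:,:,::-1]); 
    np.savez(f'pics/{tag}.npz',**im); return im
def load(tag): return dict(np.load(f'pics/{tag}.npz'))
def ray(im,u,v):
    K=im['mtx'];k=float(im['k1']);xd=np.array([(u-K[0,2])/K[0,0],(v-K[1,2])/K[1,1]])
    x=xd.copy()
    for _ in range(30): x=xd/(1+k*(x@x))
    R=cv2.Rodrigues(np.array(im['rvec'],float))[0];t=np.array(im['tvec'],float).ravel()
    return -R.T@t, R.T@np.array([x[0],x[1],1])
def at(im,u,v,z):
    c,d=ray(im,u,v); return (c+d*(z-c[2])/d[2]).round(1)
def proj(im,P):
    P=np.atleast_2d(np.array(P,float));R=cv2.Rodrigues(np.array(im['rvec'],float))[0];t=np.array(im['tvec'],float).ravel()
    c=P@R.T+t; x=c[:,:2]/c[:,2:]; x=x*(1+float(im['k1'])*(x**2).sum(1,keepdims=True)); K=im['mtx']
    return np.c_[x[:,0]*K[0,0]+K[0,2],x[:,1]*K[1,1]+K[1,2]].round(1)
def crop(tag,x0,y0,x1,y1,s,out):
    i=cv2.imread(f'pics/{tag}.png')[y0:y1,x0:x1]; cv2.imwrite(f'pics/{out}.png',cv2.resize(i,None,fx=s,fy=s,interpolation=cv2.INTER_CUBIC))
E
python3 - <<'E'
from h import *
for n in('scene','top'):
    im=grab(n,n+'0'); print(n,im['mtx'],im['k1'],ray(im,320,200))
s=manip.read_state(); print(s); print(manip.tcp_to_grasp)
E
```

```text
pics
scene [[474.76153704   0.         317.29917393]
 [  0.         474.76153704 197.9769711 ]
 [  0.           0.           1.        ]] -0.03237195628201924 (array([970.04242422, 792.43655632, 791.38600192]), array([-0.36553417, -0.70749178, -0.60488898]))
top [[492.00822377   0.         318.86095868]
 [  0.         492.00822377 196.30453231]
 [  0.           0.           1.        ]] -0.12467136819093486 (array([ 380.0141381 ,  -47.67895802, 1425.63114621]), array([ 0.12197986,  0.00243932, -0.9925607 ]))
{'time': 0.1, 'q': array([ 6.12610015e+01,  1.48540581e+01,  8.80066172e+01,  1.91425969e-03,
        7.72360871e+01, -1.16206319e+01]), 'dq': array([-0.08643999, -0.00102109, -0.2021607 ,  0.03888312, -0.16029804,
        0.03209275]), 'joint_efforts': array([ 1.17055253e-03, -4.46970499e+01, -2.91245180e+01, -4.53660195e-04,
        6.26920344e-03,  5.30740209e-06]), 'tcp_pos': array([161.769335  , 525.45258922, 403.95455124]), 'tool_rot': array([[-9.55696372e-01,  2.94353085e-01, -8.40590603e-04],
       [ 2.94354050e-01,  9.55695321e-01, -1.46512365e-03],
       [ 3.72084840e-04, -1.64764461e-03, -9.99998573e-01]]), 'wrist_force': array([ 0.28174318, -0.57329469,  0.5004425 ]), 'torque': array([ 0.01540264,  0.03985068, -0.01970434]), 'opening': 85.85209139771133}
154.70000000000002
```

View pics/scene0.png

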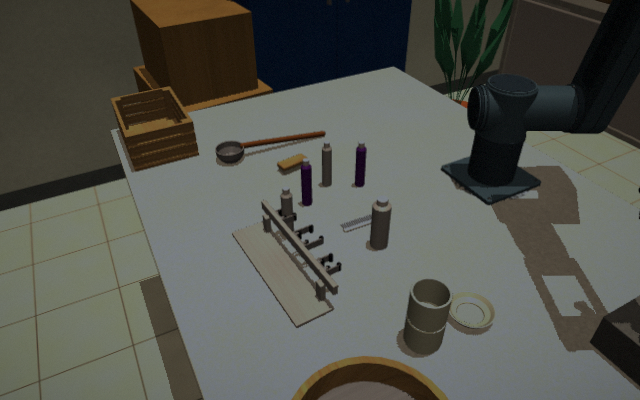

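View pics/top0.png

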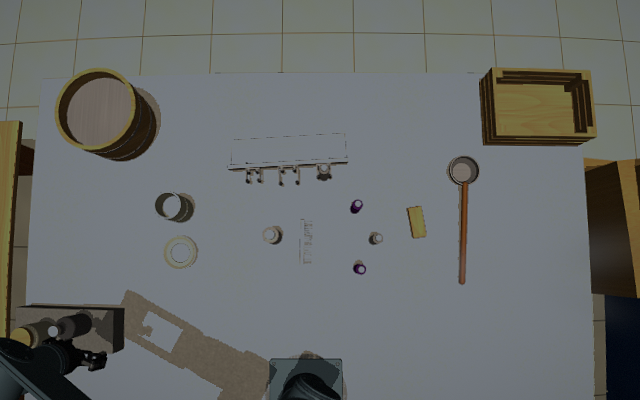

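```bash
python3 - <<'E'
from h import *
crop('top0',220,125,360,195,5.7,'c1')
crop('top0',250,190,390,285,5.7,'c2')
crop('scene0',225,130,405,310,4.4,'c3')
crop('scene0',225,180,355,310,4.6,'c4')
E
```

```text
(no output)
```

View pics/c1.png

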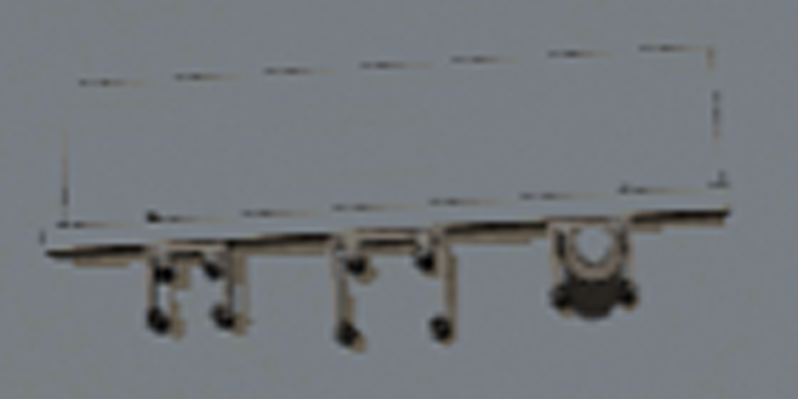

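View pics/c2.png

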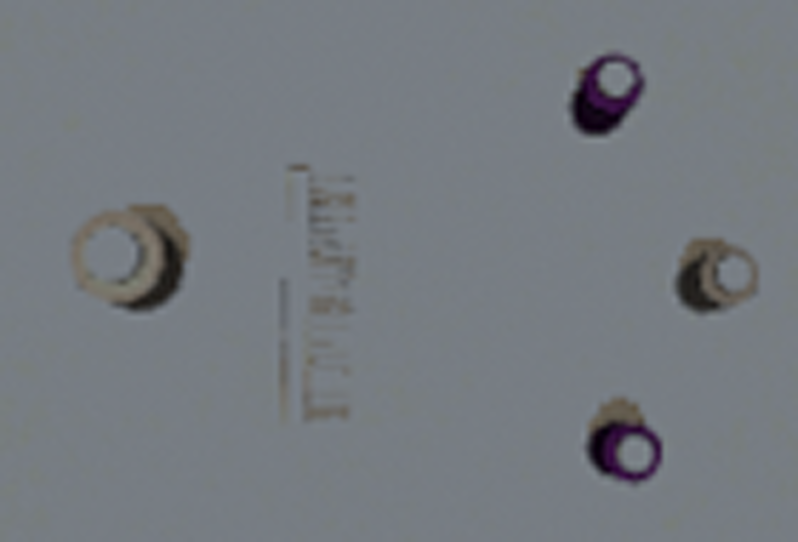

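View pics/c4.png

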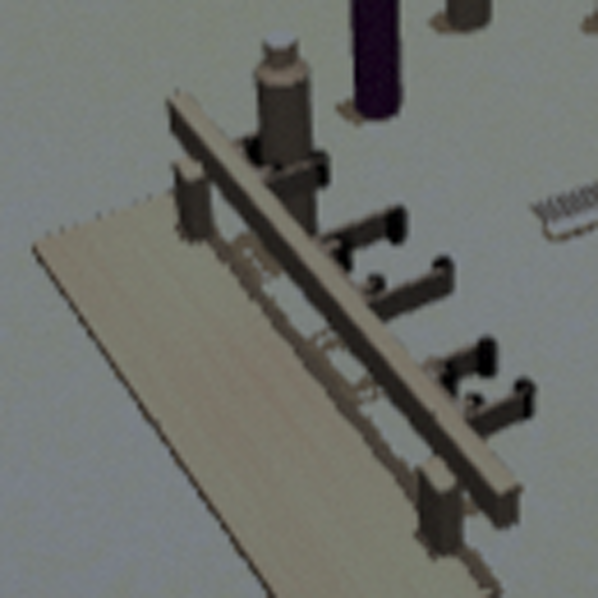

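```bash
python3 - <<'E'
from h import *
im=load('top0'); sc=load('scene0')
def P(x0,y0,s,c,z): return at(im,x0+(c[0]+.5)/s-.5,y0+(c[1]+.5)/s-.5,z)
for n,c in dict(nL=(158,319),nR=(227,316),wL=(348,333),wR=(441,327),nbL=(165,272),nbR=(213,268),wbL=(357,265),wbR=(427,260),railL=(48,252),railR=(728,211)).items():
    print(n,P(220,125,5.7,c,69 if 'rail' not in n else 73))
print('spare',P(220,125,5.7,(594,244),140))
for n,c in dict(stout=(109,254),slim=(736,274),purpA=(615,78),purpB=(635,453)).items(): print(n,P(250,190,5.7,c,140))
E
python3 - <<'E'
from h import *
crop('scene0',310,130,400,255,4.7,'c5')
E
```

```text
nL [602.  159.3  69. ]
nR [603.4 125.2  69. ]
wL [594.8  65.5  69. ]
wR [597.6  19.9  69. ]
nbL [625.5 156.2  69. ]
nbR [627.4 132.5  69. ]
wbL [628.6  61.4  69. ]
wbR [631.  27.  69.]
railL [635.  213.9  73. ]
railR [ 654.4 -121.    73. ]
spare [625.3 -54.8 140. ]
stout [448.3  89.8 140. ]
slim [ 438.6 -197.7  140. ]
purpA [ 529.1 -143.1  140. ]
purpB [ 357.3 -150.5  140. ]
```

View pics/c5.png

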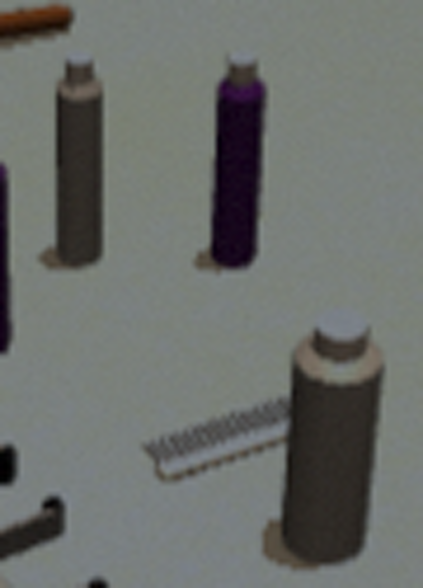

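```bash
python3 - <<'E'
from h import *
sc=load('scene0')
i=cv2.imread('pics/scene0.png')
def circ(c,r,z):
    a=np.linspace(0,2*np.pi,80); return np.c_[c[0]+r*np.cos(a),c[1]+r*np.sin(a),0*a+z]
s=6
def draw(x0,y0,x1,y1,curves,out):
    g=cv2.resize(i[y0:y1,x0:x1],None,fx=s,fy=s,interpolation=cv2.INTER_CUBIC)
    for P in curves:
        q=(proj(sc,P)-[x0,y0]+.5)*s; cv2.polylines(g,[q.round().astype(int)],False,(0,255,0),1)
    cv2.imwrite(f'pics/{out}.png',g)
draw(310,135,400,255-25,[circ((438.6,-197.7),14,0),circ((438.6,-197.7),8.5,140),circ((438.6,-197.7),14,120)],'d1')
draw(340,180,400,255,[circ((448.3,89.8),22,0),circ((448.3,89.8),22,120),circ((448.3,89.8),13,140)],'d2')
X=np.array([.9983,.0578]);Y=np.array([-.0578,.9983]);O=np.array([644.9,46.])
w=lambda x,y,z:np.r_[O+x*X+y*Y,z]
cs=[[w(0,-170,73),w(0,170,73),w(12,170,73),w(12,-170,73),w(0,-170,73)]]
for y,h,d in((0,23,48),(99.5,16,36)):
    for sg in(-1,1):
        p=w(-d-1,y+sg*h,0)[:2]; cs+=[circ(p,5,69)]
cs+=[circ(w(-26,-100,0)[:2],8.5,140),circ(w(-34,0,0)[:2],3,0)]
draw(255,180,350,280,cs,'d3')
E
```

```text
(no output)
```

View pics/d1.png

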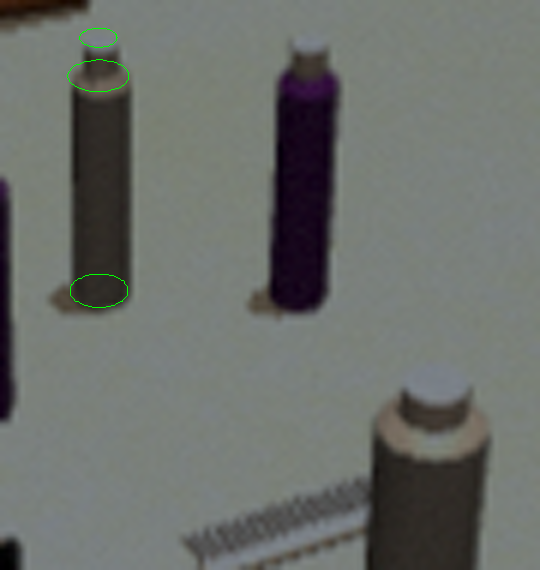

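View pics/d2.png

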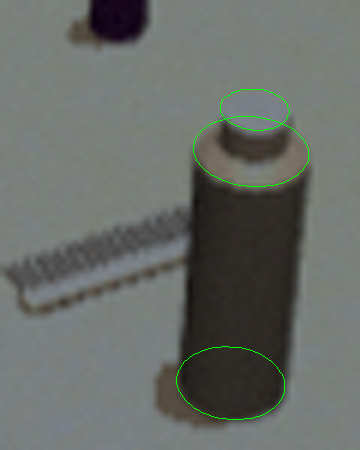

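View pics/d3.png

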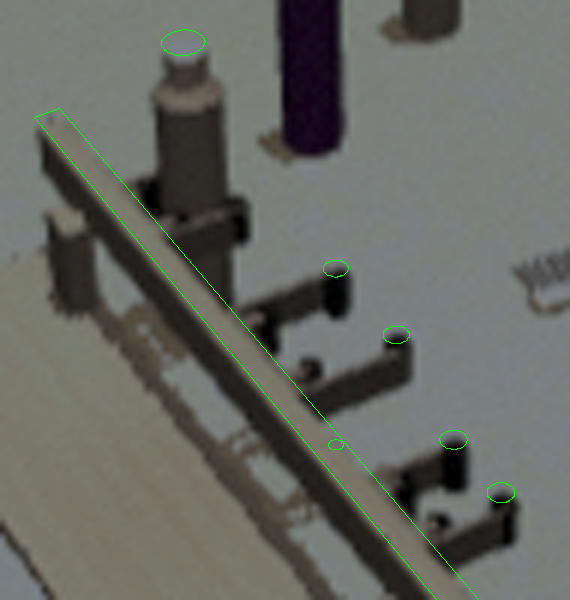

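Request:
{"fn": "step_arm", "kwargs": {"delta_pos": [[0,0,0],[0,0,0],[0,0,0],[0,0,0],[0,0,0],[0,0,0],[0,0,0],[0,0,0],[0,0,0],[0,0,0]], "rot": [[0,0,0.1215],[0,0,0.1215],[0,0,0.1215],[0,0,0.1215],[0,0,0.1215],[0,0,0.1215],[0,0,0.1215],[0,0,0.1215],[0,0,0.1215],[0,0,0.1215]], "gripper": -1, "newtons": 60}}

```text
time: 1.35
tcp_pos: [161.8, 525.5, 404.2]
tool_rot: [[-0.053, 0.999, -0.001], [0.999, 0.053, -0.001], [-0.001, -0.001, -1.0]]
wrist_force: [-0.4, 0.2, 0.1]
opening: 85.4
```

Request:
{"fn": "step_arm", "kwargs": {"delta_pos": [[-37.6,21.7,0],[-37.6,21.7,0],[-37.6,21.7,0],[-37.6,21.7,0],[-37.6,21.7,0],[-37.6,21.7,0],[-37.6,21.7,0],[-37.6,21.7,0],[-37.6,21.7,0],[-37.6,21.7,0],[-37.6,21.7,0],[-37.6,21.7,0]], "rot": [[0,0,0],[0,0,0],[0,0,0],[0,0,0],[0,0,0],[0,0,0],[0,0,0],[0,0,0],[0,0,0],[0,0,0],[0,0,0],[0,0,0]]}}

```text
time: 2.85
tcp_pos: [448.0, 88.7, 404.5]
tool_rot: [[-0.057, 0.998, -0.0], [0.998, 0.057, 0.0], [0.0, -0.0, -1.0]]
wrist_force: [0.8, 1.1, -1.0]
opening: 85.6
```

Request:
{"fn": "step_arm", "kwargs": {"delta_pos": [[0,0,0],[0,0,0]], "rot": [[0,0,0],[0,0,0]]}}

```text
time: 3.1
tcp_pos: [447.2, 90.1, 404.3]
tool_rot: [[-0.056, 0.998, -0.001], [0.998, 0.056, 0.0], [0.001, -0.001, -1.0]]
wrist_force: [0.2, 0.3, -0.9]
opening: 85.3
```

Request:
{"fn": "step_arm", "kwargs": {"delta_pos": [[0,1,19.2],[0,0,19.2],[0,0,19.2],[0,0,19.2],[0,0,19.2],[0,0,19.2],[0,0,19.2],[0,0,19.2],[0,0,0],[0,0,0]], "rot": [[0,0,0],[0,0,0],[0,0,0],[0,0,0],[0,0,0],[0,0,0],[0,0,0],[0,0,0],[0,0,0],[0,0,0]]}}

```text
time: 4.35
tcp_pos: [448.5, 90.7, 251.8]
tool_rot: [[-0.058, 0.998, 0.001], [0.998, 0.058, 0.0], [0.0, 0.001, -1.0]]
wrist_force: [-0.4, 0.3, -0.5]
opening: 85.1
```

```bash
python3 - <<'E'
from h import *
grab('scene','s1'); print(manip.read_state()['tcp_pos'])
crop('s1',300,60,480,280,2.7,'s1c')
E
```

```text
[448.67050015  90.59170136 251.9379041 ]
```

View pics/s1c.png

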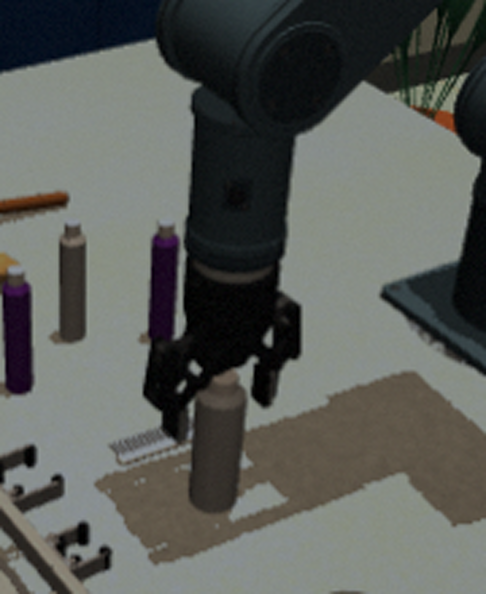

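Request:
{"fn": "step_arm", "kwargs": {"delta_pos": [[0,0,0],[0,0,0],[0,0,0],[0,0,0],[0,0,0],[0,0,0],[0,0,0],[0,0,0]], "rot": [[0,0,0],[0,0,0],[0,0,0],[0,0,0],[0,0,0],[0,0,0],[0,0,0],[0,0,0]], "gripper": 1, "newtons": 60}}

```text
time: 5.4
tcp_pos: [448.7, 90.0, 251.7]
tool_rot: [[-0.057, 0.998, 0.001], [0.998, 0.057, 0.0], [-0.0, 0.001, -1.0]]
wrist_force: [-1.3, 0.8, 4.8]
opening: 43.3
```

```bash
python3 - <<'E'
from h import *
grab('scene','s2'); grab('top','t2');s=manip.read_state();print(s['tcp_pos'],s['opening'],s['wrist_force'])
crop('s2',340,150,430,265,5,'s2c')
E
```

```text
[448.65310488  90.01887134 251.73074439] 42.934240556743916 [-1.14285334 -0.51232937  5.25891886]
```

View pics/s2c.png

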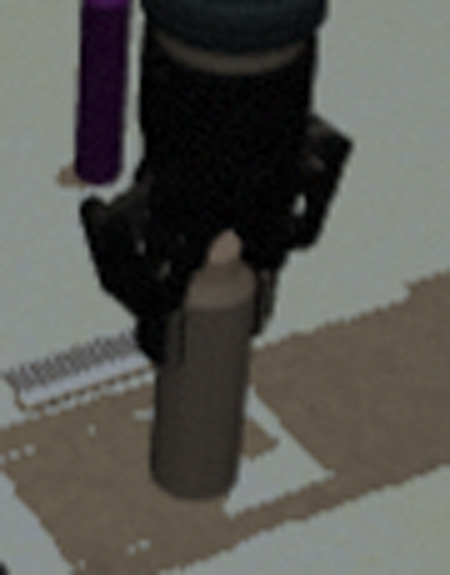

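Request:
{"fn": "step_arm", "kwargs": {"delta_pos": [[0,0,-7.5],[0,0,-7.5],[-6.9,14.2,0],[-6.9,14.2,0],[-6.9,14.2,0],[-6.9,14.2,0],[-6.9,14.2,0],[-6.9,14.2,0],[-6.9,14.2,0],[-6.9,14.2,0],[0,0,0],[0,0,0]], "rot": [[0,0,0],[0,0,0],[0,0,0],[0,0,0],[0,0,0],[0,0,0],[0,0,0],[0,0,0],[0,0,0],[0,0,0],[0,0,0],[0,0,0]]}}

```text
time: 7.0
tcp_pos: [564.7, 41.6, 265.9]
tool_rot: [[-0.057, 0.998, -0.001], [0.998, 0.057, 0.0], [0.0, -0.001, -1.0]]
wrist_force: [-1.2, -0.4, -2.9]
opening: 43.1
```

```bash
python3 - <<'E'
from h import *
grab('scene','s3'); grab('top','t3');s=manip.read_state();print(s['tcp_pos'],s['opening'],s['wrist_force'])
crop('s3',240,130,380,290,4,'s3c');crop('t3',220,125,360,230,5.7,'t3c')
E
```

```text
[564.57633491  41.72189629 266.02211019] 42.76288337354476 [-0.61025722  1.33086812 -2.12830563]
```

View pics/s3c.png

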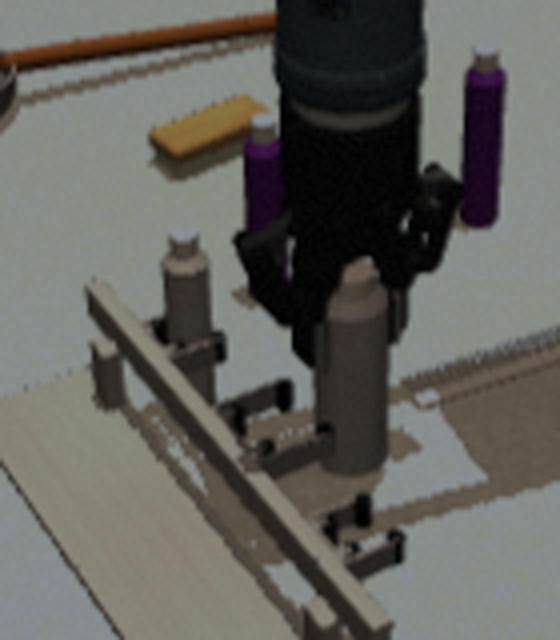

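View pics/t3c.png

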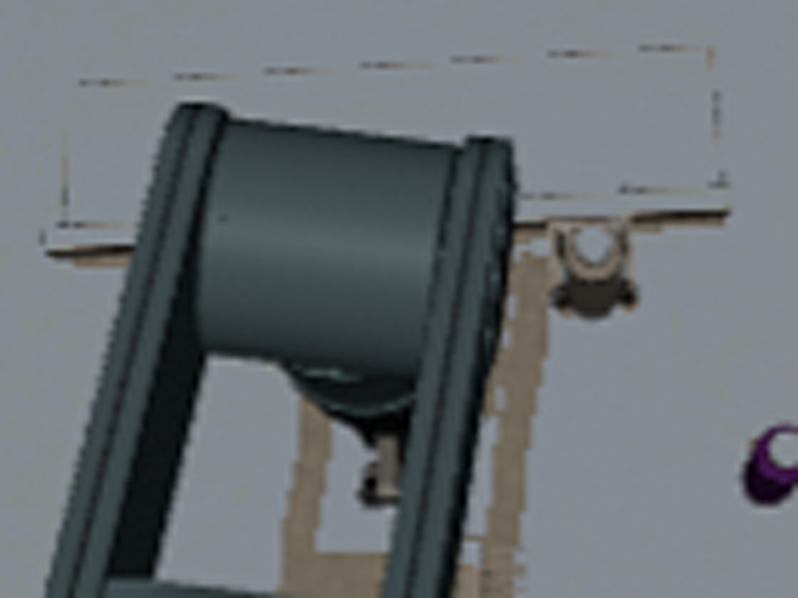

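Request:
{"fn": "step_arm", "kwargs": {"delta_pos": [[0,0,5],[0,0,5],[0,0,3],[0,0,2],[0,0,0],[0,0,0]], "rot": [[0,0,0],[0,0,0],[0,0,0],[0,0,0],[0,0,0],[0,0,0]]}}

```text
time: 7.85
tcp_pos: [564.9, 41.5, 251.8]
tool_rot: [[-0.057, 0.998, -0.0], [0.998, 0.057, -0.0], [0.0, -0.0, -1.0]]
wrist_force: [-3.5, 0.4, 6.1]
opening: 42.9
```

Request:
{"fn": "step_arm", "kwargs": {"delta_pos": [[0,8,0],[0,8,0],[0,3,0],[0,3,0],[0,3,0]], "rot": [[0,0,0],[0,0,0],[0,0,0],[0,0,0],[0,0,0]]}}

```text
time: 8.48
tcp_pos: [585.4, 43.0, 252.0]
tool_rot: [[-0.058, 0.998, -0.015], [0.998, 0.058, -0.0], [0.0, -0.015, -1.0]]
wrist_force: [-26.1, -1.5, 28.8]
opening: 42.8
```

Request:
{"fn": "step_arm", "kwargs": {"delta_pos": [[0,3,0],[0,3,0],[0,3,0]], "rot": [[0,0,0],[0,0,0],[0,0,0]]}}

```text
time: 8.85
tcp_pos: [592.4, 43.8, 252.0]
tool_rot: [[-0.058, 0.998, -0.021], [0.998, 0.058, -0.0], [0.001, -0.021, -1.0]]
wrist_force: [-31.3, -1.1, 34.0]
opening: 43.0
```

Request:
{"fn": "step_arm", "kwargs": {"delta_pos": [[0,3,0],[0,2,0]], "rot": [[0,0,0],[0,0,0]]}}

```text
time: 9.1
tcp_pos: [595.0, 44.1, 252.1]
tool_rot: [[-0.059, 0.998, -0.029], [0.998, 0.059, -0.0], [0.001, -0.029, -1.0]]
wrist_force: [-41.5, -2.3, 38.9]
opening: 43.3
```

Request:
{"fn": "step_arm", "kwargs": {"delta_pos": [[0,2,0],[0,2,0]], "rot": [[0,0,0],[0,0,0]]}}

```text
time: 9.35
tcp_pos: [601.6, 44.5, 252.0]
tool_rot: [[-0.058, 0.998, -0.02], [0.998, 0.058, 0.0], [0.002, -0.02, -1.0]]
wrist_force: [-25.4, -0.1, 26.6]
opening: 43.1
```

Request:
{"fn": "step_arm", "kwargs": {"delta_pos": [[0,0,-0.6],[0,2,0],[0,2,0]], "rot": [[0,0,0],[0,0,0],[0,0,0]]}}

```text
time: 9.72
tcp_pos: [610.9, 44.8, 251.9]
tool_rot: [[-0.057, 0.998, -0.003], [0.998, 0.057, 0.001], [0.002, -0.003, -1.0]]
wrist_force: [-3.0, 2.3, 2.1]
opening: 42.7
```

Request:
{"fn": "step_arm", "kwargs": {"delta_pos": [[0,2,0],[0,1,0]], "rot": [[0,0,0],[0,0,0]]}}

```text
time: 9.98
tcp_pos: [613.1, 44.9, 251.9]
tool_rot: [[-0.057, 0.998, -0.006], [0.998, 0.057, 0.001], [0.001, -0.006, -1.0]]
wrist_force: [-11.7, 2.5, 10.7]
opening: 42.7
```

```bash
python3 - <<'E'
from h import *
grab('scene','s4');s=manip.read_state();print(s['tcp_pos'],s['opening'],s['wrist_force'],s['torque'],s['tool_rot'])
crop('s4',240,130,380,290,4,'s4c')
E
```

```text
[613.13304224  44.94399996 251.88496183] 42.83058394373898 [-10.70327291   2.12935962  10.28881025] [ 0.39973349  1.95215097 -0.07863154] [[-0.0571729   0.99834367 -0.00641745]
 [ 0.99836318  0.05718125  0.0011248 ]
 [ 0.00148989 -0.00634264 -0.99997878]]
```

View pics/s4c.png

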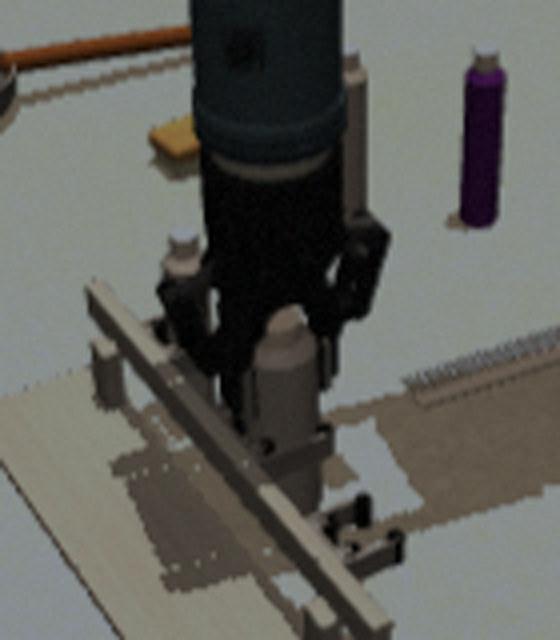

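Request:
{"fn": "step_arm", "kwargs": {"delta_pos": [[0,-0.8,0],[0,0,0]], "rot": [[0,0,0],[0,0,0]]}}

```text
time: 10.28
tcp_pos: [612.7, 44.9, 251.9]
tool_rot: [[-0.057, 0.998, -0.005], [0.998, 0.057, 0.001], [0.001, -0.005, -1.0]]
wrist_force: [-8.1, 2.5, 7.0]
opening: 42.7
```

Request:
{"fn": "step_arm", "kwargs": {"delta_pos": [[0,0,0],[0,0,0],[0,0,0],[0,0,0],[0,0,0],[0,0,0]], "rot": [[0,0,0],[0,0,0],[0,0,0],[0,0,0],[0,0,0],[0,0,0]], "gripper": -1}}

```text
time: 11.02
tcp_pos: [614.3, 44.2, 251.7]
tool_rot: [[-0.057, 0.998, 0.0], [0.998, 0.057, 0.0], [0.0, 0.0, -1.0]]
wrist_force: [0.5, 0.2, 0.2]
opening: 85.4
```

Request:
{"fn": "step_arm", "kwargs": {"delta_pos": [[0,0,-20],[0,0,-30],[0,0,-30],[0,0,-30],[0,-30,-30],[0,-30,0],[0,-30,0],[0,-30,0],[0,0,0]], "rot": [[0,0,0],[0,0,0],[0,0,0],[0,0,0],[0,0,0],[0,0,0],[0,0,0],[0,0,0],[0,0,0]]}}

```text
time: 12.15
tcp_pos: [492.8, 37.6, 392.0]
tool_rot: [[-0.057, 0.998, -0.0], [0.998, 0.057, -0.0], [-0.0, -0.0, -1.0]]
wrist_force: [0.9, 0.3, -0.5]
opening: 85.3
```

```bash
python3 - <<'E'
from h import *
grab('scene','s5');grab('top','t5');s=manip.read_state();print(s['tcp_pos'],s['opening'],s['wrist_force'])
crop('s5',240,130,380,290,4,'s5c');crop('t5',220,125,360,230,5.7,'t5c')
E
```

```text
[494.65682433  37.3663467  392.14975386] 85.39779534316642 [ 0.63793067  0.13264606 -0.22315203]
```

View pics/s5c.png

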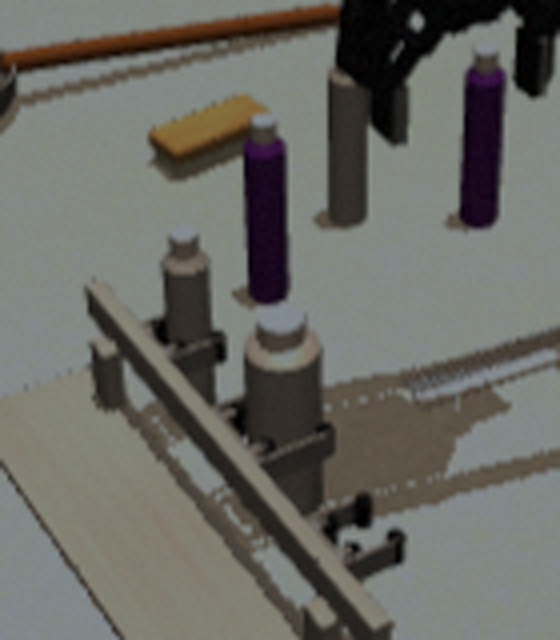

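View pics/t5c.png

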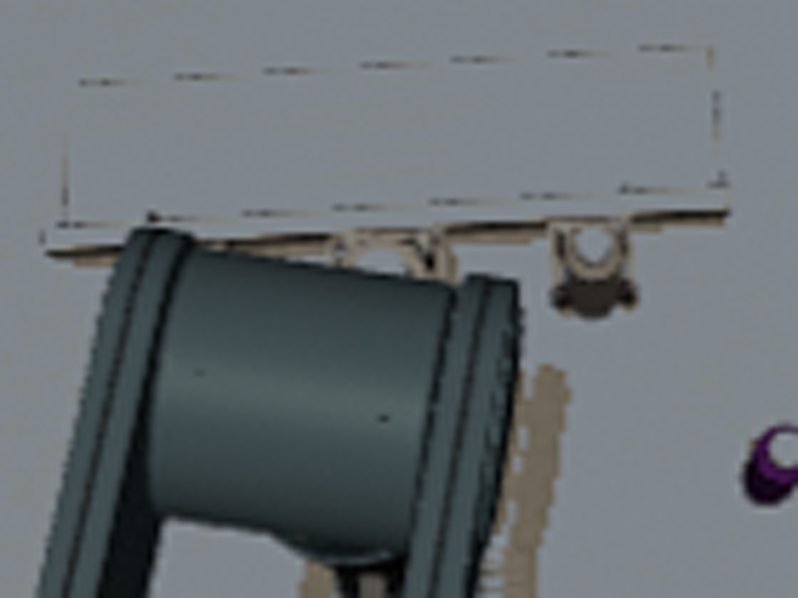

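Request:
{"fn": "step_arm", "kwargs": {"delta_pos": [[-28.9,-8.7,0],[-28.9,-8.7,0],[-28.9,-8.7,0],[-28.9,-8.7,0],[-28.9,-8.7,0],[-28.9,-8.7,0],[-28.9,-8.7,0],[-28.9,-8.7,0],[0,0,0],[0,0,0],[0,0,0]], "rot": [[0,0,0],[0,0,0],[0,0,0],[0,0,0],[0,0,0],[0,0,0],[0,0,0],[0,0,0],[0,0,0],[0,0,0],[0,0,0]]}}

```text
time: 13.62
tcp_pos: [438.5, -196.7, 391.6]
tool_rot: [[-0.058, 0.998, -0.0], [0.998, 0.058, 0.0], [0.0, 0.0, -1.0]]
wrist_force: [-0.5, 0.1, -0.7]
opening: 85.7
```

```bash
python3 - <<'E'
from h import *
grab('top','t6');s=manip.read_state();print(s['tcp_pos'],s['opening'],s['wrist_force'],s['q'])
crop('t6',220,125,360,230,5.7,'t6c')
E
```

```text
[ 438.4516933  -196.62745704  391.69373035] 85.28547850392049 [ 0.72953944 -0.14807704  0.61034034] [-3.74905765e+01  8.18467089e+00  9.82392020e+01  1.33902191e-02
  7.35810360e+01 -4.08303812e+01]
```

View pics/t6c.png

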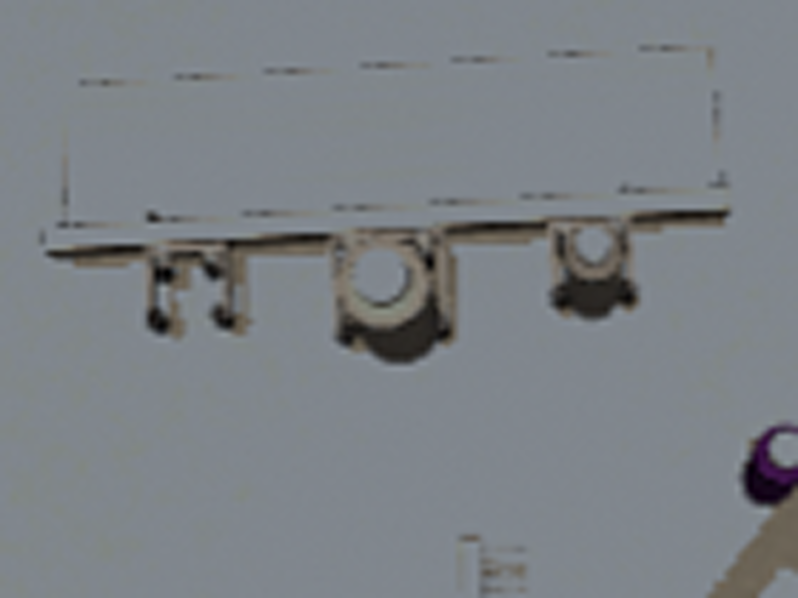

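Request:
{"fn": "step_arm", "kwargs": {"delta_pos": [[-1,0,18],[0,0,20],[0,0,20],[0,0,20],[0,0,20],[0,0,20],[0,0,22],[0,0,0],[0,0,0]], "rot": [[0,0,0],[0,0,0],[0,0,0],[0,0,0],[0,0,0],[0,0,0],[0,0,0],[0,0,0],[0,0,0]]}}

```text
time: 14.8
tcp_pos: [438.6, -198.2, 252.4]
tool_rot: [[-0.058, 0.998, 0.001], [0.998, 0.058, -0.001], [-0.001, 0.001, -1.0]]
wrist_force: [-0.6, -0.5, -0.2]
opening: 85.4
```

```bash
python3 - <<'E'
from h import *
im=load('t6');print('stout',at(im,220+381.5/5.7-.5,125+274.5/5.7-.5,140))
print(manip.read_state()['tcp_pos'])
grab('scene','s7');crop('s7',270,80,410,230,4,'s7c')
E
```

```text
stout [611.3  44.5 140. ]
[ 438.61785639 -198.22610331  252.41301438]
```

View pics/s7c.png

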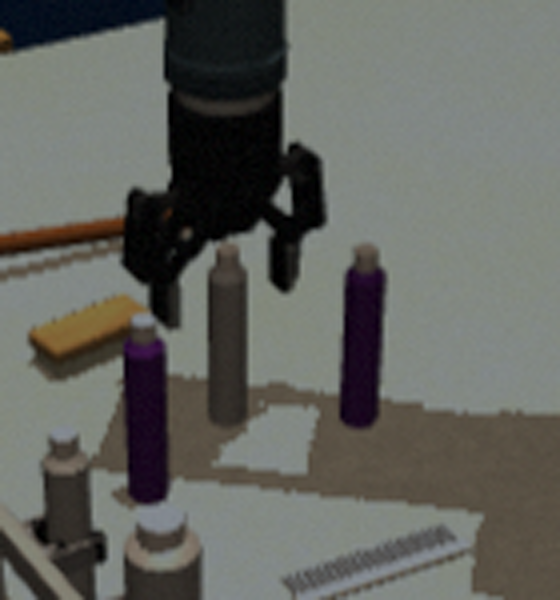

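Request:
{"fn": "step_arm", "kwargs": {"delta_pos": [[0,0,0],[0,0,0],[0,0,0],[0,0,0],[0,0,0],[0,0,0],[0,0,0],[0,0,0],[0,0,0]], "rot": [[0,0,0],[0,0,0],[0,0,0],[0,0,0],[0,0,0],[0,0,0],[0,0,0],[0,0,0],[0,0,0]], "gripper": 1, "newtons": 60}}

```text
time: 15.98
tcp_pos: [438.3, -198.5, 252.1]
tool_rot: [[-0.057, 0.998, 0.001], [0.998, 0.057, -0.0], [-0.0, 0.001, -1.0]]
wrist_force: [-0.4, 0.8, 6.0]
opening: 26.5
```

Request:
{"fn": "step_arm", "kwargs": {"delta_pos": [[0,0,-7.5],[0,0,-7.5],[0,0,0],[0,0,0]], "rot": [[0,0,0],[0,0,0],[0,0,0],[0,0,0]]}}

```text
time: 16.48
tcp_pos: [438.1, -198.3, 266.7]
tool_rot: [[-0.057, 0.998, -0.0], [0.998, 0.057, 0.0], [0.0, -0.0, -1.0]]
wrist_force: [-1.0, -0.5, -0.6]
opening: 26.8
```

```bash
python3 - <<'E'
from h import *
print(manip.read_state()['tcp_pos'])
grab('scene','s8');crop('s8',270,80,410,230,4,'s8c')
E
```

```text
[ 438.10580375 -198.34416595  266.66173708]
```

View pics/s8c.png

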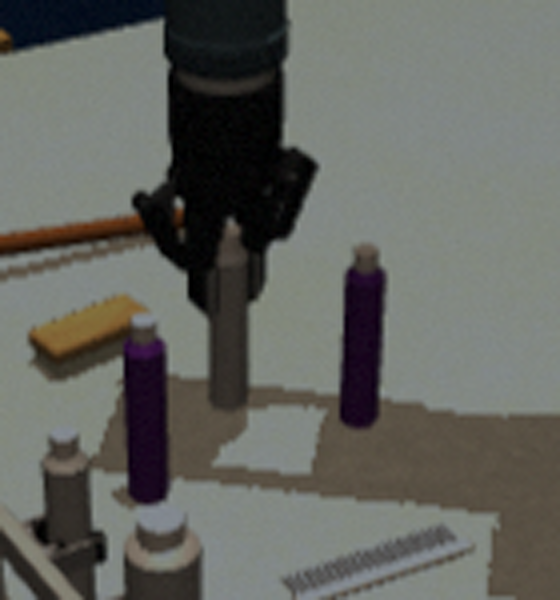

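Request:
{"fn": "step_arm", "kwargs": {"delta_pos": [[25,0,0],[25,0,0],[25,0,0],[25,0,0],[25,0,0],[25,0,0],[0,0,0]], "rot": [[0,0,0],[0,0,0],[0,0,0],[0,0,0],[0,0,0],[0,0,0],[0,0,0]]}}

```text
time: 17.4
tcp_pos: [429.1, -47.4, 266.4]
tool_rot: [[-0.059, 0.998, -0.001], [0.998, 0.059, 0.001], [0.001, -0.001, -1.0]]
wrist_force: [-0.2, 0.5, -1.8]
opening: 26.4
```

Request:
{"fn": "step_arm", "kwargs": {"delta_pos": [[22.7,19.4,0],[22.7,19.4,0],[22.7,19.4,0],[22.7,19.4,0],[22.7,19.4,0],[22.7,19.4,0],[22.7,19.4,0],[22.7,19.4,0],[0,0,0],[0,0,0],[0,0,0]], "rot": [[0,0,0],[0,0,0],[0,0,0],[0,0,0],[0,0,0],[0,0,0],[0,0,0],[0,0,0],[0,0,0],[0,0,0],[0,0,0]]}}

```text
time: 18.77
tcp_pos: [573.9, 140.5, 266.5]
tool_rot: [[-0.056, 0.998, -0.001], [0.998, 0.056, -0.0], [-0.0, -0.001, -1.0]]
wrist_force: [0.0, -0.2, 0.4]
opening: 26.6
```

```bash
python3 - <<'E'
from h import *
s=manip.read_state();print(s['tcp_pos'],s['wrist_force'])
grab('scene','s9');crop('s9',240,130,400,300,4,'s9c')
E
```

```text
[573.92453797 140.54338382 266.5253731 ] [ 0.03013646 -0.20020036  0.36439012]
```

View pics/s9c.png

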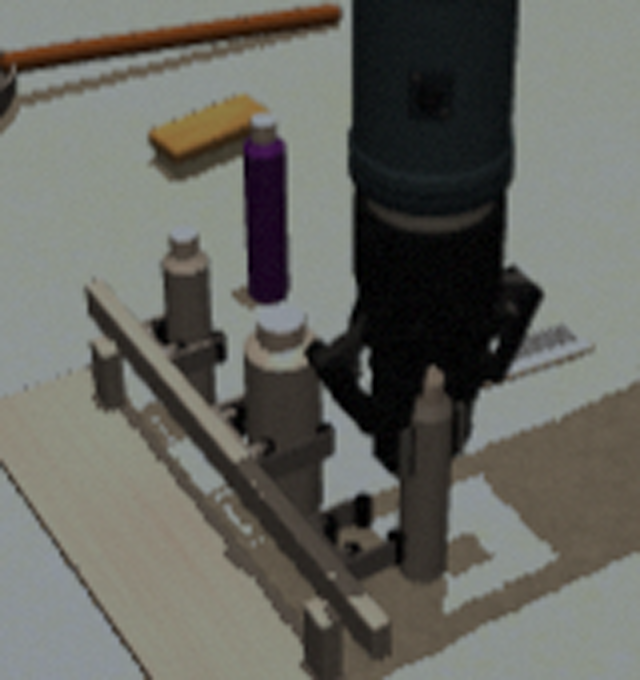

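Request:
{"fn": "step_arm", "kwargs": {"delta_pos": [[1.1,0,5],[0,0,5],[0,0,3],[0,0,1.6],[0,0,0],[0,0,0]], "rot": [[0,0,0],[0,0,0],[0,0,0],[0,0,0],[0,0,0],[0,0,0]]}}

```text
time: 19.58
tcp_pos: [574.1, 142.6, 252.1]
tool_rot: [[-0.057, 0.998, -0.0], [0.998, 0.057, -0.0], [-0.0, -0.0, -1.0]]
wrist_force: [-1.0, -0.0, 0.2]
opening: 26.9
```

Request:
{"fn": "step_arm", "kwargs": {"delta_pos": [[0,8,0],[0,8,0],[0,3,0],[0,3,0]], "rot": [[0,0,0],[0,0,0],[0,0,0],[0,0,0]]}}

```text
time: 20.08
tcp_pos: [594.9, 143.7, 252.1]
tool_rot: [[-0.057, 0.998, -0.006], [0.998, 0.057, -0.001], [-0.001, -0.006, -1.0]]
wrist_force: [-11.0, -3.8, 11.0]
opening: 26.6
```

Request:
{"fn": "step_arm", "kwargs": {"delta_pos": [[0,2,0],[0,2,0]], "rot": [[0,0,0],[0,0,0]]}}

```text
time: 20.32
tcp_pos: [596.9, 143.9, 252.1]
tool_rot: [[-0.058, 0.998, -0.012], [0.998, 0.058, -0.001], [-0.001, -0.012, -1.0]]
wrist_force: [-17.1, -3.4, 17.4]
opening: 26.5
```

Request:
{"fn": "step_arm", "kwargs": {"delta_pos": [[0,2,0],[0,2,0]], "rot": [[0,0,0],[0,0,0]]}}

```text
time: 20.58
tcp_pos: [599.8, 144.1, 252.1]
tool_rot: [[-0.058, 0.998, -0.015], [0.998, 0.058, -0.002], [-0.001, -0.015, -1.0]]
wrist_force: [-21.9, -3.1, 21.9]
opening: 26.6
```

Request:
{"fn": "step_arm", "kwargs": {"delta_pos": [[-0.8,2,-0.4],[0,2,0]], "rot": [[0,0,0],[0,0,0]]}}

```text
time: 20.82
tcp_pos: [603.3, 143.8, 252.2]
tool_rot: [[-0.058, 0.998, -0.016], [0.998, 0.058, -0.001], [-0.0, -0.016, -1.0]]
wrist_force: [-21.0, -1.9, 17.8]
opening: 26.6
```

Request:
{"fn": "step_arm", "kwargs": {"delta_pos": [[0,2,0],[0,2,0]], "rot": [[0,0,0],[0,0,0]]}}

```text
time: 21.08
tcp_pos: [610.2, 144.0, 252.2]
tool_rot: [[-0.058, 0.998, -0.006], [0.998, 0.058, -0.001], [-0.0, -0.006, -1.0]]
wrist_force: [-1.7, -0.5, -0.3]
opening: 26.7
```

Request:
{"fn": "step_arm", "kwargs": {"delta_pos": [[0,1.5,0],[0,0,0]], "rot": [[0,0,0],[0,0,0]]}}

```text
time: 21.32
tcp_pos: [614.1, 144.0, 252.4]
tool_rot: [[-0.057, 0.998, 0.001], [0.998, 0.057, 0.0], [-0.0, 0.001, -1.0]]
wrist_force: [-0.5, -1.0, -0.9]
opening: 26.7
```

Request:
{"fn": "step_arm", "kwargs": {"delta_pos": [[0,1,0.5],[0,0.5,0.3],[0,0,0]], "rot": [[0,0,0],[0,0,0],[0,0,0]]}}

```text
time: 21.7
tcp_pos: [614.8, 144.0, 252.1]
tool_rot: [[-0.057, 0.998, -0.001], [0.998, 0.057, -0.0], [-0.0, -0.001, -1.0]]
wrist_force: [-5.0, -2.2, 5.3]
opening: 26.9
```

Against the stop with the foot loaded on the table; release and look.

Request:
{"fn": "step_arm", "kwargs": {"delta_pos": [[0,-0.4,0],[0,0,0]], "rot": [[0,0,0],[0,0,0]]}}

```text
time: 21.95
tcp_pos: [614.5, 144.0, 252.1]
tool_rot: [[-0.057, 0.998, -0.001], [0.998, 0.057, -0.0], [-0.0, -0.001, -1.0]]
wrist_force: [-5.2, -1.2, 6.3]
opening: 26.4
```

Request:
{"fn": "step_arm", "kwargs": {"delta_pos": [[0,0,0],[0,0,0],[0,0,0],[0,0,0],[0,0,0],[0,0,0]], "rot": [[0,0,0],[0,0,0],[0,0,0],[0,0,0],[0,0,0],[0,0,0]], "gripper": -1}}

```text
time: 22.7
tcp_pos: [614.8, 144.1, 251.7]
tool_rot: [[-0.057, 0.998, 0.0], [0.998, 0.057, 0.0], [-0.0, 0.0, -1.0]]
wrist_force: [0.1, -0.7, -1.3]
opening: 85.5
```

Request:
{"fn": "step_arm", "kwargs": {"delta_pos": [[0,0,-20],[0,0,-30],[0,0,-30],[0,0,-30],[0,-40,-30],[0,-40,0],[0,-40,0],[0,-40,0],[0,-40,0],[0,-40,0],[0,0,0],[0,0,0]], "rot": [[0,0,0],[0,0,0],[0,0,0],[0,0,0],[0,0,0],[0,0,0],[0,0,0],[0,0,0],[0,0,0],[0,0,0],[0,0,0],[0,0,0]]}}

```text
time: 24.2
tcp_pos: [375.6, 130.5, 392.3]
tool_rot: [[-0.057, 0.998, 0.002], [0.998, 0.057, 0.0], [-0.0, 0.002, -1.0]]
wrist_force: [0.7, 0.3, 0.1]
opening: 85.4
```

```bash
python3 - <<'E'
from h import *
s=manip.read_state();print(s['tcp_pos'],s['wrist_force'],s['time'])
grab('scene','s10');grab('top','t10');crop('s10',240,130,380,290,4,'s10c');crop('t10',220,125,360,230,5.7,'t10c')
E
```

```text
[375.64193752 130.46199644 392.25423029] [0.74028754 0.31645228 0.08459742] 24.2
```

View pics/s10c.png

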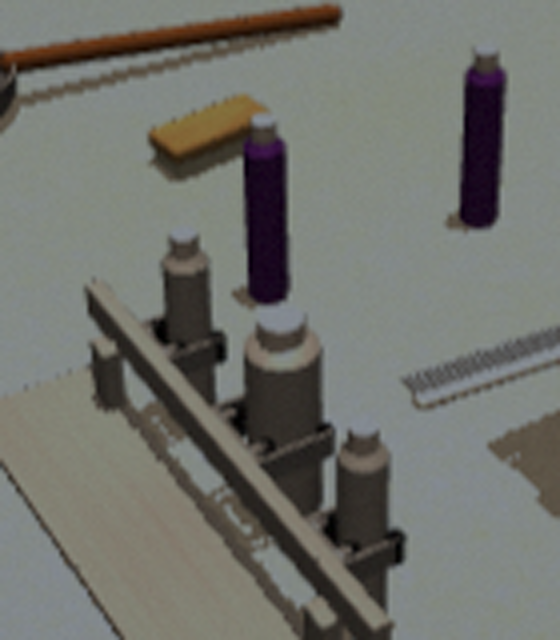

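View pics/t10c.png

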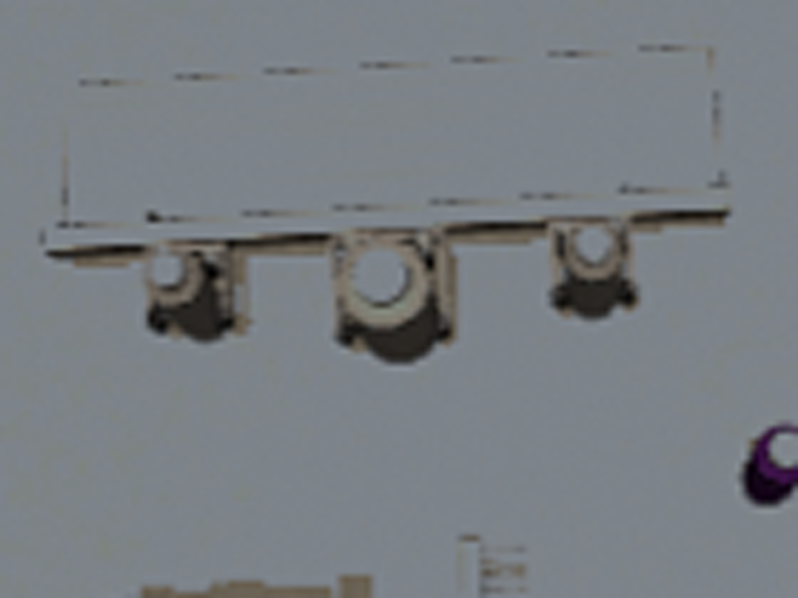

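View pics/t10.png

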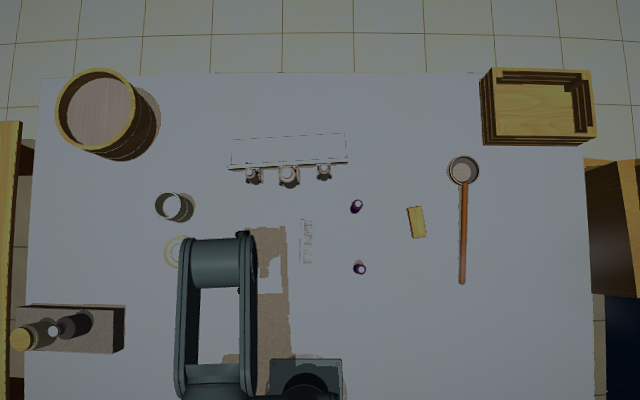

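```bash
python3 - <<'E'
from h import *
a=np.linspace(0,2*np.pi,80)
def circ(c,r,z): return np.c_[c[0]+r*np.cos(a),c[1]+r*np.sin(a),0*a+z]
def draw(tag,x0,y0,x1,y1,s,curves,out):
    i=cv2.imread(f'pics/{tag}.png');im=load(tag)
    g=cv2.resize(i[y0:y1,x0:x1],None,fx=s,fy=s,interpolation=cv2.INTER_CUBIC)
    for P in curves:
        q=(proj(im,P)-[x0,y0]+.5)*s; cv2.polylines(g,[q.round().astype(int)],False,(0,255,0),1)
    return cv2.convertScaleAbs(g,alpha=1.6) 
S=[((613.5,144.3),14,8.5),((611.3,44.5),22,13),((625.3,-54.8),14,8.5)]
cs=[circ(c,rr,z) for c,r,k in S for rr,z in((k,140),(r,120))]
cv2.imwrite('pics/e1.png',draw('t10',240,155,340,200,8,cs,'e'))
cv2.imwrite('pics/e2.png',draw('s10',270,180,350,300,5,cs,'e'))
im=load('t10');print(at(im,220+172/5.7-.5,125+270/5.7-.5,140))
E
```

```text
[613.8 142.5 140. ]
```

View pics/e1.png

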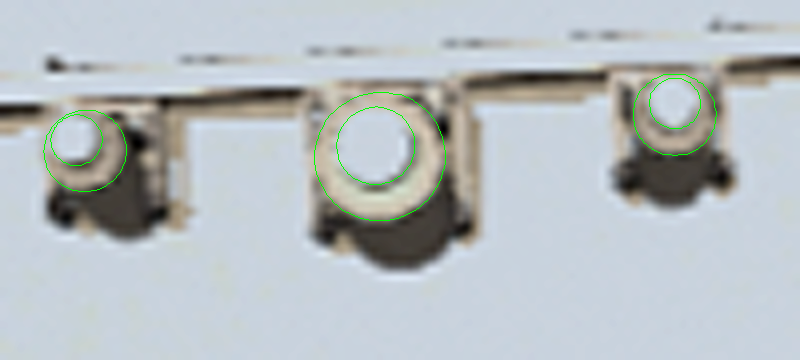

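View pics/e2.png

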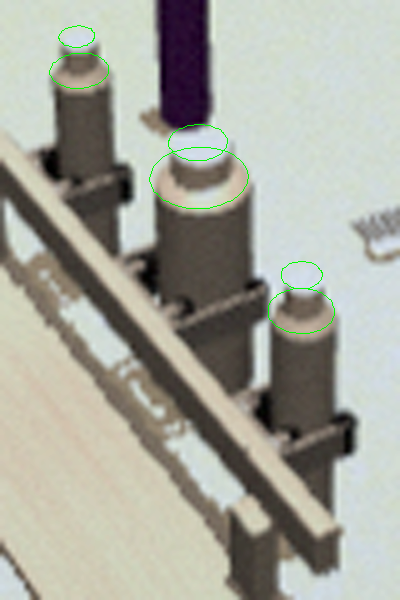

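```bash
python3 - <<'E'
from h import *
from scipy.optimize import least_squares
sc=load('s10');tp=load('t10');s0=load('scene0');t0=load('top0')
def blob(im,P,r):
    c=im['color'].astype(float);u,v=proj(im,P)[0]
    g=c.min(2); sat=c.max(2)-c.min(2)
    x0,y0=int(u)-r,int(v)-r; w=g[y0:y0+2*r+1,x0:x0+2*r+1]
    ww=cv2.resize(w,None,fx=4,fy=4,interpolation=cv2.INTER_CUBIC)
    m=(ww>0.5*(ww.max()+np.percentile(ww,40))).astype(np.uint8)
    n,l,st,ce=cv2.connectedComponentsWithStats(m)
    k=1+np.argmax(st[1:,4]); return np.array([x0+(ce[k][0]+.5)/4-.5,y0+(ce[k][1]+.5)/4-.5]),st[k]
def tri(a,b,P,r):
    (pa,sa),(pb,sb)=blob(a,P,r),blob(b,P,r)
    f=lambda X:np.r_[proj(a,X)[0]-pa,proj(b,X)[0]-pb]
    R=least_squares(f,P,diff_step=1e-3); return pa,sa[2:],pb,sb[2:],R.x.round(1),R.fun.round(2)
for n,a,b,P,r in(('spare',sc,tp,(625.3,-54.8,140),4),('stout',sc,tp,(611.3,44.5,140),6),('slim',sc,tp,(613.7,143,140),4),
  ('spare0',s0,t0,(625.3,-54.8,140),4),('stout0',s0,t0,(448.3,89.8,140),6),('slim0',s0,t0,(438.6,-197.7,140),4)):
    print(n,*tri(a,b,P,r))
E
```

```text
spare [287.68269231 185.59615385] [ 7  7 26] [323.65964203 166.98816397] [ 25  25 433] [622.1 -54.8 141.1] [-1.58  0.3   0.14  1.51]
stout [310.22845442 207.63675214] [  52   47 1404] [286.01331967 172.43980533] [ 37  36 976] [609.9  44.6 140.4] [-0.63 -0.04  0.39  0.66]
slim [330.61111111 233.875     ] [ 5  5 18] [247.80897177 171.00957661] [ 26  31 496] [614.1 147.8 144.1] [-0.31  0.12 -0.31  0.49]
spare0 [285.35294118 188.61764706] [13  3 34] [323.65775862 167.00028736] [ 25  25 435] [625.6 -54.4 136.7] [-0.55 -0.62  0.04  0.5 ]
stout0 [381.15348101 200.00158228] [24 10 79] [268.76532621 233.95711474] [ 36  35 889] [449.6  90.2 135.2] [ 0.15 -0.4   0.03 -0.26]
slim0 [321.675 138.825] [ 9  6 20] [378.54967532 237.49058442] [ 22  23 385] [ 444.4 -199.4  143.7] [ 1.93  0.98  0.95 -2.09]
```

```bash
python3 - <<'E'
from h import *
i=cv2.imread('pics/s10.png');im=load('s10');out=[]
for P in((625.3,-54.8,140),(611.3,44.5,140),(613.8,143.5,140)):
    u,v=proj(im,P)[0]; print(u,v)
    M=np.float32([[1,0,0],[0,1,0]])
    g=cv2.getRectSubPix(i,(25,40),(float(u),float(v)+12))
    g=cv2.resize(g,None,fx=10,fy=10,interpolation=cv2.INTER_CUBIC)
    for k in range(0,400,50): cv2.line(g,(0,k),(6,k),(0,255,0),1)
    c=np.linspace(0,2*np.pi,60)
    cv2.line(g,(0,80),(249,80),(0,255,0),1); cv2.line(g,(125,0),(125,80),(0,255,0),1)
    out.append(g)
cv2.imwrite('pics/f.png',cv2.convertScaleAbs(np.hstack(out),alpha=1.4))
E
```

```text
284.8 186.7
309.0 207.9
329.4 234.2
```

View pics/f.png

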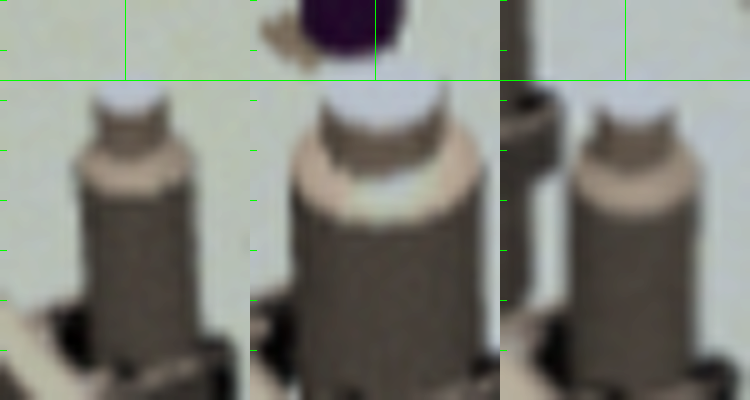

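```bash
python3 -c "
from plant import manip
print(manip.job_done())"
```

```text
the job is handed in; nothing more can be done
None
```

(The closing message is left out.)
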